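# Slide the transformer under the burn-in bridge and pin it

### The job

Slide the transformer carriage along the bench, without lifting it, into the burn-in dock and under its blue bridge until it sits fully home, and press it firmly but gently against the end stop for a moment (about 15 N, no ramming). Then lock it by putting the red-handled pin fully down through the yellow bar and the carriage's hole, and let go. Leave the other things on the bench where they are.

Things in the scene. Friction and masses are not known exactly. Their poses are not given: they have to be found in the camera images.
- carriage: Loose steel carriage (0.5 to 1 kg) with a squat black transformer. Origin: centre of underside; +x = leading end. Plate 120 (x) x 84 (y) x 12 mm thick. Trailing end (x = -60) has an upturned lip, 84 wide, 30 tall, 6 thick. Transformer 54 (x) x 66 (y) mm, x -43 to +11, top at z = 58. From x = +20 on a bare tongue with a vertical 14 mm through hole at x = +42, y = 0.
- carriage_hole (a point): Centre of the hole in the carriage's tongue, at the plate's top face (12 mm above its underside); axes as the carriage.
- push_face (a point): Middle of the outer face of the carriage's trailing lip, 15 mm above the underside. When home it lies at dock x = -20 mm, 15 mm in under the bridge's near edge.
- dock: Fixed burn-in dock, no floor. Origin: on the bench, mid-channel under the bridge's middle; +x = the way the carriage travels (roughly world +y). Channel 88 mm wide between aluminium rails (8 thick, 16 tall, 25 tall past x = +70) from x = -60; before it wings flare to a mouth about 115 mm wide at x = -113. Steel end stop: face at x = +100, 25 mm tall, for the carriage's leading end.
- bridge_edge (a point): On the dock's blue bridge: middle of the lower near edge (dock x = -35 mm), 75 mm above the bench. The bridge spans dock x -35 to +35, 108 mm wide; its posts leave the 88 mm gap; top plate 8 mm thick, small fittings on it up to 91 mm above the bench. Axes as the dock.
- dock_hole (a point): Centre of the vertical 13 mm through hole in the yellow clevis bar (dock x = +82 mm, y = 0), at the bar's top face, 25 mm above the bench; axes as the dock. The bar crosses the channel from dock x = +70 to +98, underside 15 mm above the bench. The carriage's hole lies under it when the carriage is home.
- pin: Loose steel retaining pin, upright. Origin: its tip; z up along it. Shank 10 mm thick, 24 mm long with a tapered tip, then a collar 22 mm wide (z = 24 to 28), then a red square grip 16 x 16 mm, z = 28 to 62. At the start its collar rests on the grey stand. Fully down, the collar rests on the yellow bar.
- pin_stand: Fixed grey block 44 x 44 x 30 mm with a 14 mm hole, holding the pin. Origin: centre of its underside.
- pump: Silver desoldering pump lying down, 198 x 22 mm. Bystander. Origin on its underside.
- hex_driver: Cobalt-blue hex driver lying down, 170 mm long, handle 20 mm thick. Bystander. Origin on its underside.
- battery_door: Bone-white battery door of a remote, 62 x 38 x 5 mm, flat on the bench. Bystander. Origin on its underside.
- remote: Black remote control, 165 x 46 x 18 mm. Bystander. Origin on its underside.
- lnb: White and grey dish receiver head standing on its round mouth, 60 mm across, 55 mm tall. Bystander. Origin on its underside.
- screw_tray: Orange two-bay tray, 80 x 60 x 22 mm. Bystander. Origin on its underside.
There are look-alikes about, which are no part of the job. Leave any green or turquoise look-alike of the carriage alone. Leave any white look-alike of the pin alone.

How it is judged:
By the outcome, as a careful person would: the job done as asked, in the order asked, and still so for the second after the job is handed in, with the robot touching nothing.
It also fails if it takes over 64 s, if anything falls off the work surface, if the arm or the gripper's body presses on something with over 40 N, if the wrist force passes 120 N, or if a joint passes its speed limit or range.

### The arm

A 7-joint arm with a two-finger parallel gripper is mounted at the origin on the work surface. World frame = base frame: x ahead of the robot, y to its left, z up, the work surface at z = 0. Lengths are in m, angles in degrees, forces in N, time in s.
With the tool pointing down it reaches from about 0.425 to 0.925 m from the base axis. Payload 6.8 kg.
Tool frame: the origin (TCP) lies at the very end of the fingers, on their centre line; the grasp point (between the pads) lies 19 mm behind it; z points along the fingers, y is the line along which they close (so a half turn about z gives the same grasp; the last joint's range is limited). The gripper opens to 85 mm and grips with 20 to 120 N. Pads are 22 mm wide; open, the fingers measure 114 mm over their backs; the gripper's body (76 mm by 85 mm) begins 54 mm behind the grasp point. The pads swing forward as they close: fully open they stand 13 mm farther back than shut.
Start: joints at [-75.464, 27.33, 1.283, 89.118, -0.659, 63.558, -4.761], TCP at [0.239, 0.631, 0.231] pointing down, gripper open.
Joint ranges: [-169.35, 169.35], [-19.33, 120.38], [-80.79, 83.38], [13.8, 139.57], [-78.32, 258.32], [9.67, 109.79], [-169.56, 169.56]. Speed limits (degrees/s): [136.94, 136.94, 180, 180, 180, 180, 180].

### API

Orientations are given as [roll, pitch, yaw] about the fixed x, y, z axes, in that order (R = Rz(yaw) Ry(pitch) Rx(roll)).
In Python, from bench import status, camera, workorder gives the robot as it stands.
- The arm moves only by the tool drive_tool, never from a script. Its argument "steps" is one flat list of numbers, 6 for each row, row after row: the shift along the world's x, y, z in cm, then the turn, a rotation vector about the world's x, y, z in units of 6 degrees (1.0 is 6 degrees). A call has 1 to 8 rows; each row shifts and turns the commanded pose from where the row before left it; what a row does not reach is not made up. A row lasts 1/8 s, in which the tool goes at most 62.5 mm and 10.7 degrees, less where a joint would pass 70% of its speed; a pose out of reach is approached as far as the arm can. A call with a gripper value outside its range is refused whole. "gripper" is the opening in per cent of the stroke, from 0 (shut) to 100 (fully open), set as the call begins (left out, the last holds). The fingers move at their own pace and stop on an object; the grip force is fixed at half the most. Time passes only in rows, so rows that do not move let the fingers close. It gives the time, the measured TCP pose, the force, the opening and the grip force at its end, in the units of the state.
- status.get_obs(): the state, without advancing time (a new reading comes with each control period).
- camera(name): name is "scene" or "top"; returns a dict with "color" (480x640x3 uint8, red, green, blue), "z_map" (480x640 float32, m along the optical axis (not along the pixel's ray), 0 where there is no reading), "intrinsics" (3x3 intrinsics, pixels), "dist_coeffs" ([k1, k2, p1, p2, k3] as OpenCV has them; the pictures are not rectified), "rvec" (rotation vector, rad) and "tvec" (3), from world to camera coordinates, as OpenCV has them. Camera axes: x right, y down, z forward; pixel columns grow to the right and rows downward; lengths in m; the calibration is good to about 2 mm. A picture is of the moment at which its call begins.
- workorder.close_job(): hands the job in; it is judged then, once.
The state is a dict: "time_s": time; "qpos": joint angles; "qvel": joint speeds; "tau": joint torques, N m; "position": TCP position; "orientation": TCP orientation; "force": force on the tool from outside, world axes, zero at the start; "ft_torque": the same for the moment, N m; "opening": finger opening in m; "finger_force": force on a finger pad.
Only numpy, scipy, OpenCV 4.12 (cv2) and the standard library are available. Lean on these libraries where they do the work, as an engineer would, in place of code of your own. Each camera call takes 0.05 s, during which the arm holds its last target. There are 200 camera calls.

## Working session

There is one attempt and no reset: what is moved stays moved. The work goes in short steps, Python scripts to look and compute and a tool call to move; the robot and the scene stay as the last step left them, time stands still between calls to the robot, and variables do not carry over. Pictures are saved under pics/ and viewed, at most 10 in all, crops included, and the job is handed in when it is done.

Besides the shell and the picture viewer there is one more tool, called after "Emit:" in YAML: its name, and indented under it one key for each argument. drive_tool: Moves the arm, as the interface text tells. Its arguments: {"type":"object","properties":{"steps":{"type":"array"},"gripper":{"type":"number"}},"required":["steps"]}

```bash
mkdir -p pics; cat > h.py <<'E'
import numpy as np, cv2
from bench import status, camera, workorder
def shot(n, save=None):
    c=camera(n); 
    if save: cv2.imwrite('pics/'+save, c['color'][:,:,::-1])
    return c
def rays(c,uv):
    uv=np.asarray(uv,float).reshape(-1,1,2)
    p=cv2.undistortPoints(uv,c['intrinsics'],np.asarray(c['dist_coeffs'])).reshape(-1,2)
    R=cv2.Rodrigues(np.asarray(c['rvec'],float))[0]; t=np.asarray(c['tvec'],float).reshape(3)
    return -R.T@t, np.c_[p,np.ones(len(p))]@R
def onplane(c,uv,z):
    o,d=rays(c,uv); return o+d*((z-o[2])/d[:,2])[:,None]
def cloud(c):
    v,u=np.mgrid[0:480,0:640]; o,d=rays(c,np.c_[u.ravel(),v.ravel()])
    P=o+d*c['z_map'].reshape(-1,1); P[c['z_map'].ravel()==0]=np.nan
    return P.reshape(480,640,3)
E
python3 - <<'E'
from h import *
for n in('top','scene'):
    c=shot(n,n+'0.png'); np.savez(n+'0.npz',**c); o,d=rays(c,[[320,240]]); print(n,o,d)
print(status.get_obs())
E
```

```text
top [ 0.48715458 -0.05763861  1.26307259] [[ 0.04190386  0.02272479 -0.99888029]]
scene [1.00678681 0.62730195 0.63150961] [[-0.45097303 -0.69766048 -0.55690846]]
{'time_s': 0.1, 'qpos': array([-75.46256953,  27.37250482,   1.28128341,  89.17001978,
        -0.65833078,  63.55813968,  -4.76183672]), 'qvel': array([-0.03117422, -0.07437373, -0.01655357, -0.16364872, -0.04892536,
       -0.0639648 , -0.03595318]), 'tau': array([ 4.63148303e-03, -5.97758174e+01,  1.61368970e+00, -2.81954402e+01,
        1.28210708e-02,  4.93130108e-03,  1.79904049e-05]), 'position': array([0.23877964, 0.63080692, 0.23042577]), 'orientation': array([-1.79907026e+02,  7.82696439e-03,  1.59268755e+02]), 'force': array([-0.32721418, -0.08514221, -0.59361587]), 'ft_torque': array([ 0.00244049, -0.00299369, -0.00833881]), 'finger_force': 0.0, 'opening': 0.08528975899176697}
```

View pics/top0.png

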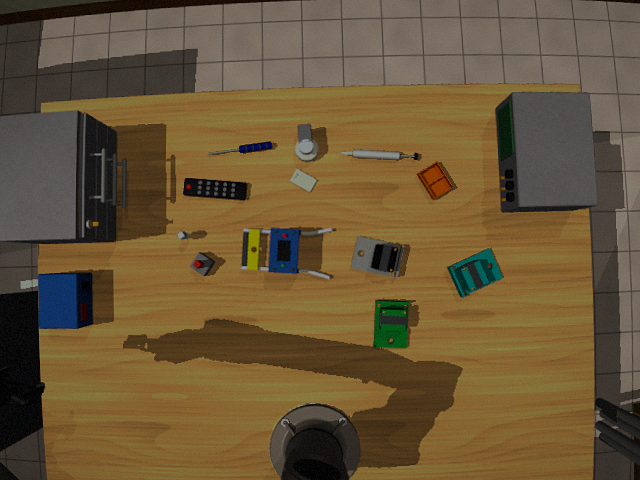

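View pics/scene0.png

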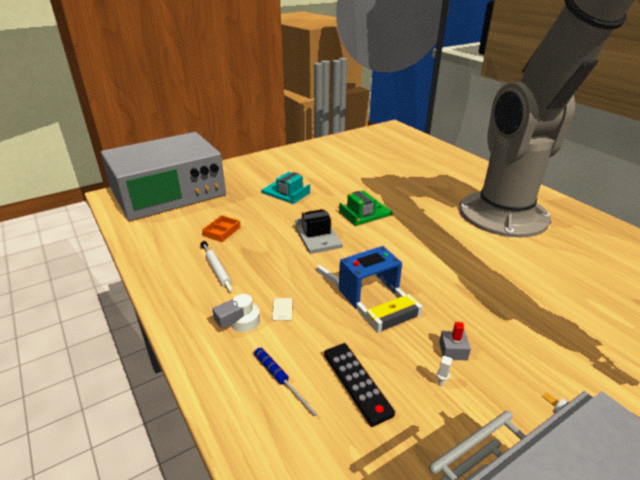

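The top view shows the dock at about (285,250) with its wings to the right and the yellow bar at (254,250). The carriage is at (378,256) with its hole at (361,254). The red pin is on its stand at (203,263), the white look-alike at (182,236), and the green and turquoise ones at (392,325) and (475,272). The scene view agrees, with the bar at (395,311) and the pin at (458,330).

```bash
python3 - <<'E'
from h import *
C={n:dict(np.load(n+'0.npz')) for n in('top','scene')}
def mask(c,lo,hi,roi):
    h=cv2.cvtColor(c['color'],cv2.COLOR_RGB2HSV); m=cv2.inRange(h,lo,hi); z=np.zeros_like(m); x0,y0,x1,y1=roi; z[y0:y1,x0:x1]=m[y0:y1,x0:x1]; return z
def big(m): 
    n,l,s,ce=cv2.connectedComponentsWithStats(m); i=1+s[1:,4].argmax(); return (l==i).astype(np.uint8),s[i,4],ce[i]
roi={'top':dict(dock=(180,200,345,300),pin=(180,240,225,285),car=(345,225,415,290)),'scene':dict(dock=(300,230,440,340),pin=(430,310,490,370),car=(285,195,345,255))}
for n,c in C.items():
    print(n); P=cloud(c)
    for nm,lo,hi,r,z in (('bar',(22,130,60),(34,255,255),'dock',.025),('bridge',(105,120,40),(125,255,255),'dock',.083),('pin',(0,170,60),(5,255,255),'pin',.062)):
        m,a,ce=big(mask(c,lo,hi,roi[n][r])); cn=max(cv2.findContours(m,0,1)[0],key=cv2.contourArea)
        hp=cv2.boxPoints(cv2.minAreaRect(cn)); w=onplane(c,hp,z); W=onplane(c,cn.reshape(-1,2),z)
        rr=cv2.minAreaRect((W[:,:2]*1000).astype(np.float32))
        print(nm,a,ce.round(1),'rect mm',np.round(rr[0],1),np.round(rr[1],1),round(rr[2],1),'depth med',np.nanmedian(P[m>0],0).round(4))
    P[:5]=np.nan
a=C['top']['color'][205:300,180:420]; b=C['scene']['color'][190:370,285:485]
cv2.imwrite('pics/a.png',cv2.resize(a,None,fx=3.3,fy=3.3,interpolation=2)[:,:,::-1]); cv2.imwrite('pics/b.png',cv2.resize(b,None,fx=3.3,fy=3.3,interpolation=2)[:,:,::-1])
E
```

```text
top
bar 465 [252.9 249. ] rect mm [521.4 142.3] [ 30.6 104.9] 86.1 depth med [0.5208 0.1423 0.0247]
bridge 912 [283.6 250.3] rect mm [514.6  58.4] [ 68.6 106.6] 84.7 depth med [0.5142 0.0576 0.0831]
pin 36 [196.9 264.1] rect mm [485.6 277.6] [14.4 14.2] 44.5 depth med [0.4856 0.2761 0.0673]
scene
bar 535 [391.1 306.6] rect mm [525.9 140.9] [ 33.5 106.6] 85.8 depth med [0.5233 0.1427 0.0262]
bridge 1717 [367.2 272.7] rect mm [544.4  90.9] [133.2 154.4] 86.2 depth med [0.5407 0.0703 0.076 ]
pin 150 [457.8 330.9] rect mm [496.5 282.7] [45.5 14.9] 35.4 depth med [0.4925 0.28   0.0591]
```

View pics/a.png

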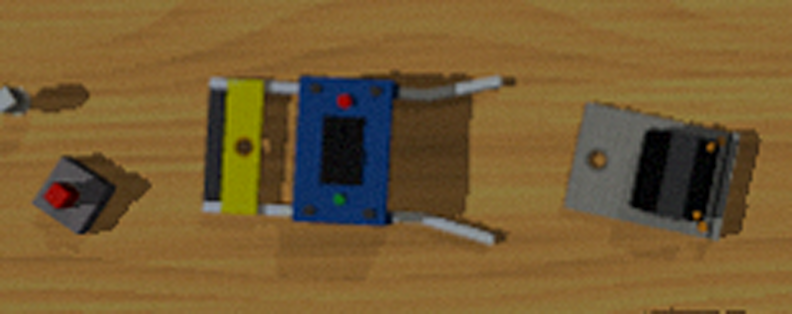

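View pics/b.png

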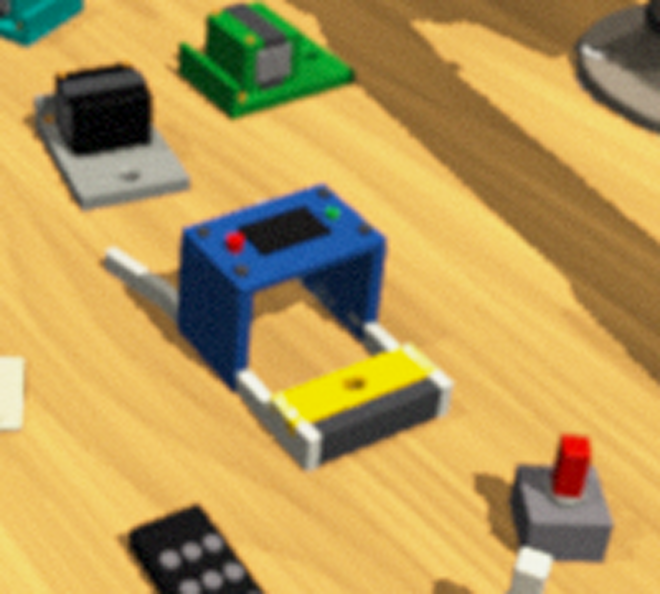

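The crops show the bar hole at about (243,146) in crop a, and the carriage leading corners at (588,102) and (567,208). The carriage hole is at (597,160) and its lip corners are at (738,133) and (715,238). The pin's square grip is roughly aligned with its stand.

```bash
python3 - <<'E'
from h import *
t=dict(np.load('top0.npz')); s=dict(np.load('scene0.npz'))
f=lambda p:(np.array(p)+.5)/3.3-.5+np.array([180,205]); g=lambda p:(np.array(p)+.5)/3.3-.5+np.array([285,190])
mm=lambda c,p,z:(onplane(c,p,z)*1000).round(1)[:,:2].tolist()
print('barhole top',mm(t,f([[243,146]]),.025),'scene',mm(s,g([[355,383]]),.025))
print('car hole',mm(t,f([[597,160]]),.012),'scene',mm(s,g([[129,177]]),.012))
print('car lead corners',mm(t,f([[588,102],[567,208]]),.012),'scene',mm(s,g([[85,206],[189,186]]),.012))
print('lip top corners',mm(t,f([[738,133],[715,238]]),.03))
print('stand top',mm(t,f([[67,155],[115,188],[83,233],[33,200]]),.03))
print('wing tips',mm(t,f([[512,80],[500,237]]),.016))
c=s; h=cv2.cvtColor(c['color'],cv2.COLOR_RGB2HSV)
m=cv2.inRange(h,(0,150,40),(6,255,255)); m[:310]=0;m[370:]=0;m[:,:430]=0;m[:,490:]=0
P=cloud(c)[m>0]; P=P[(P[:,2]>.035)&(P[:,2]<.066)]
print('pin cloud',np.c_[P.min(0),np.median(P,0),P.max(0)].round(4).tolist(),len(P))
# top-face pixels from scene: z plane .0.068
Pt=cloud(t)[255:275,188:208]; r=t['color'][255:275,188:208]
k=(r[...,0]>90)&(r[...,1]<60); print(np.nanmedian(Pt[k],0), k.sum())
E
```

```text
barhole top [[520.8, 141.3]] scene [[521.2, 141.1]]
car hole [[503.3, -132.2]] scene [[505.2, -131.8]]
car lead corners [[548.5, -126.5], [466.7, -107.9]] scene [[552.0, -117.8], [474.6, -98.6]]
lip top corners [[520.9, -239.8], [441.1, -219.7]]
stand top [[517.0, 278.3], [490.6, 240.9], [456.4, 266.7], [482.8, 305.8]]
wing tips [[566.9, -67.9], [445.7, -55.4]]
pin cloud [[0.4865, 0.4937, 0.4989], [0.2717, 0.281, 0.2868], [0.0363, 0.0513, 0.066]] 108
[0.48577785 0.27715826 0.06764085] 37
```

```bash
python3 - <<'E'
from h import *
P=cloud(dict(np.load('top0.npz'))).reshape(-1,3)
for x in np.arange(.1,.65,.1):
    print(round(x,1),[int(1000*np.nan_to_num(np.nanmax(np.r_[P[(abs(P[:,0]-x-.05)<.05)&(abs(P[:,1]-y-.05)<.05)&(P[:,2]<1)][:,2],0]))) for y in np.arange(-.4,.7,.1)])
E
```

```text
0.1 [8, 8, 9, 18, 19, 9, 8, 650, 9, 7, 7]
0.2 [9, 19, 20, 9, 7, 9, 9, 686, 653, 384, 371]
0.3 [35, 66, 65, 7, 10, 8, 8, 8, 8, 90, 91]
0.4 [64, 62, 65, 21, 93, 32, 72, 31, 7, 91, 91]
0.5 [7, 64, 64, 20, 95, 31, 35, 65, 177, 205, 205]
0.6 [28, 24, 8, 11, 11, 24, 24, 23, 172, 205, 206]
```

Emit:
drive_tool:
  steps: [0.5, -5.5, 1, 0, 0, -1.5, 1, -6, 0, 0, 0, -1.5, 3, -5, 0, 0, 0, -1.5, 4, -4.5, 0, 0, 0, -1.5]
  gripper: 40

```text
time_s: 0.6
position: [0.3237, 0.4195, 0.2412]
orientation: [-180.0, -0.0, 123.1]
force: [0.4, 1.3, -0.2]
opening: 0.0342
finger_force: 0.0
```

Emit:
drive_tool:
  steps: [4, -4.5, 0, 0, 0, -1.25, 4, -4.5, 0, 0, 0, -1.25, 4, -4.5, 0, 0, 0, -1.25, 3, -5.5, 0, 0, 0, -1.25, 2, -5.8, 0, 0, 0, -1.25, 0, -6, 0, 0, 0, 0, 0, -6, 0, 0, 0, 0, 0, -6, 0, 0, 0, 0]

```text
time_s: 1.6
position: [0.4934, -0.0084, 0.2412]
orientation: [-180.0, -0.0, 85.8]
force: [0.5, 0.3, 0.1]
opening: 0.0344
finger_force: 0.0
```

Emit:
drive_tool:
  steps: [0, -6, 0, 0, 0, 0, -1, -6, 0, 1.2, -0.09, 0, -2, -5.5, 0, 1.5, -0.12, 0, -2, -5.5, 0, 1.5, -0.12, 0, -1, -4, 0, 1.5, -0.12, 0, 0, 0, 0, 1.5, -0.12, 0, 0, 0, 0, 0.3, -0.02, 0]

```text
time_s: 2.48
position: [0.4356, -0.2659, 0.2387]
orientation: [-179.4, -43.4, 85.3]
force: [-1.0, 0.9, 0.1]
opening: 0.0343
finger_force: 0.0
```

Emit:
drive_tool:
  steps: [2.5, -0.5, -4, -1.3, 0.1, 0, 2, -0.1, -5, -1.3, 0.1, 0, 0, 0, -5, -1.3, 0.1, 0, 0, 0, -4.5, 0, 0, 0, 0, 0, -3, 0, 0, 0, 0, 0, -1.1, 0, 0, 0, 0, 0, 0, 0, 0, 0]

```text
time_s: 3.35
position: [0.4824, -0.2694, 0.015]
orientation: [-179.7, -19.8, 85.8]
force: [0.3, 0.6, 1.1]
opening: 0.0342
finger_force: 0.0
```

```bash
python3 - <<'E'
from h import *
a=shot('top')['color'][200:320,330:520]; b=shot('scene')['color'][130:280,230:430]
A=cv2.resize(a,(760,480),interpolation=2); cv2.imwrite('pics/c.png',A[:,:,::-1])
B=cv2.resize(b,(800,600),interpolation=2); cv2.imwrite('pics/d.png',B[:,:,::-1])
print(status.get_obs()['qpos'].round(0))
E
```

```text
[ 10.  43.  32. 108. -47.  56.  67.]
```

View pics/d.png

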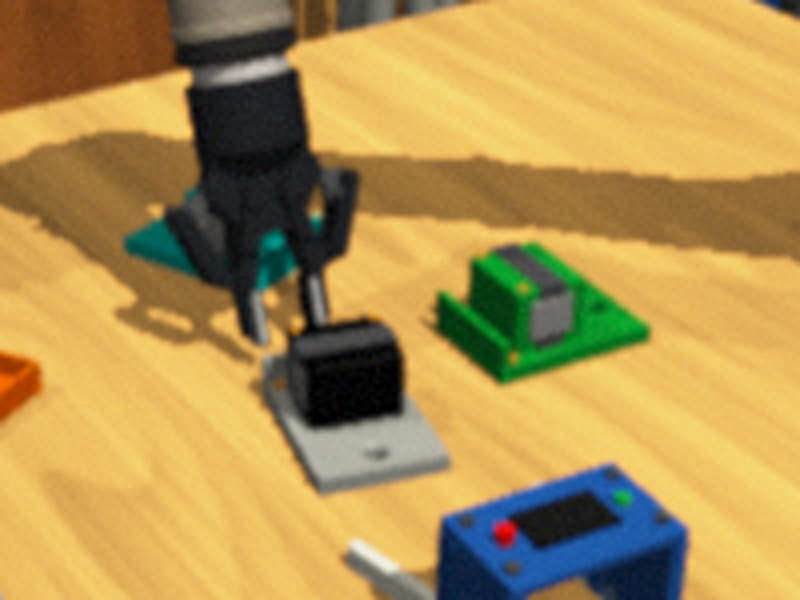

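The tool stands behind the lip (lip at about (275,375) in the crop), clear of the green and turquoise look-alikes.

Emit:
drive_tool:
  steps: [0, 0.8, -0.3, 0, 0, 0, 0, 0.7, 0, 0, 0, 0, 0.05, 0.6, 0, 0, 0, 0, 0.05, 0.6, 0, 0, 0, 0, 0.05, 0.6, 0, 0, 0, 0, 0.05, 0.6, 0, 0, 0, 0, 0.05, 0.6, 0, 0, 0, 0, 0.05, 0.6, 0, 0, 0, 0]

```text
time_s: 4.45
position: [0.4851, -0.219, 0.0117]
orientation: [-179.7, -19.8, 85.7]
force: [0.2, -2.3, 1.4]
opening: 0.0344
finger_force: 1.5
```

Emit:
drive_tool:
  steps: [0.05, 0.6, 0, 0, 0, 0, 0.05, 0.6, 0, 0, 0, 0, 0.05, 0.6, 0, 0, 0, 0, 0.05, 0.6, 0, 0, 0, 0, 0.05, 0.6, 0, 0, 0, 0, 0.05, 0.4, 0, 0, 0, 0]

```text
time_s: 5.2
position: [0.4878, -0.1846, 0.0116]
orientation: [-179.6, -19.8, 85.7]
force: [-0.7, -3.8, 1.8]
opening: 0.034
finger_force: 1.8
```

```bash
cat >> h.py <<'E'
def grey(c,roi):
    x0,y0,x1,y1=roi; h=cv2.cvtColor(c['color'],cv2.COLOR_RGB2HSV)[y0:y1,x0:x1]
E
python3 - <<'E'
from h import *
c=shot('top'); a=c['color'][205:305,230:430]
cv2.imwrite('pics/e.png',cv2.resize(a,(800,400),interpolation=2)[:,:,::-1])
E
```

```text
(no output)
```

View pics/e.png

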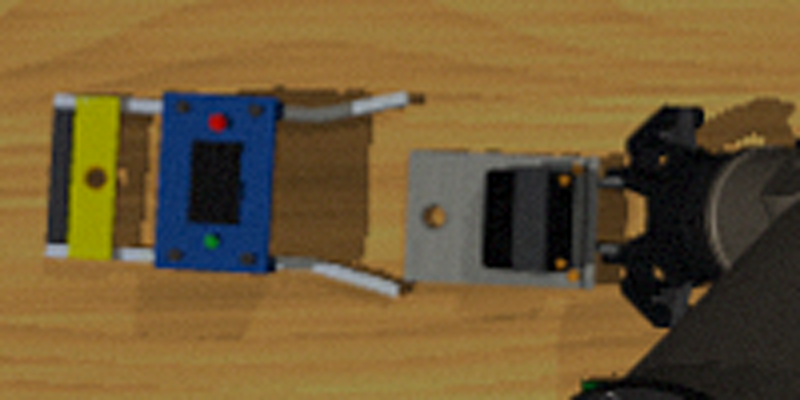

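The carriage is now square to the dock: its hole is at (433,215) in the crop and its leading corners at (412,150) and (405,283). It looks slightly low (toward −x) of the mouth centre.

```bash
python3 - <<'E'
from h import *
c=dict(np.load('top0.npz'))
f=lambda p:(np.array(p)+.5)/4-.5+np.array([230,205])
u=np.array([.077,.997]);v=np.array([-u[1],u[0]]); H=np.array([.521,.1412])
for n,p,z in(('hole',[433,215],.012),('L1',[412,150],.012),('L2',[405,283],.012),('lip1',[597,160],.03),('lip2',[590,287],.03),('w1',[407,97],.016),('w2',[398,292],.016),('barends',[97,97],.025),('b2',[92,258],.025)):
    w=onplane(c,f([p]),z)[0,:2]; d=w-H; print(n,(w*1000).round(1),'dock',(1000*d@u+82).round(1),(1000*d@v).round(1))
E
```

```text
hole [491.4 -73.8] dock -134.6 13.0
L1 [533.3 -61.4] dock -119.1 -27.9
L2 [448.3 -54.7] dock -119.0 57.3
lip1 [ 523.3 -178. ] dock -236.1 -26.9
lip2 [ 443.4 -171.3] dock -235.5 53.3
w1 [567.2 -59.1] dock -114.1 -61.5
w2 [442.8 -50.1] dock -114.8 63.2
barends [571.9 138.8] dock 83.5 -50.9
b2 [469.3 144. ] dock 80.8 51.8
```

Emit:
drive_tool:
  steps: [0, -1, 1, 0, 0, 0, 0, -0.5, 4, -0.8, 0.06, 0, 0, 0, 5, -1.3, 0.1, 0, 0, 3.3, 0.8, -1.2, 0.09, 0, 0, 3.5, 0, 0, 0, 0, 0, 0, 0, 0, 0, 0]
  gripper: 40

```text
time_s: 6.0
position: [0.4881, -0.1291, 0.1196]
orientation: [-179.5, -0.2, 86.0]
force: [0.8, -0.8, 0.2]
opening: 0.0341
finger_force: 0.0
```

Emit:
drive_tool:
  steps: [0, 0, 0, 0, 0, 0, 0, 0, 0, 0, 0, 0]
  gripper: 100

```text
time_s: 6.25
position: [0.4876, -0.1345, 0.1196]
orientation: [-179.6, -0.1, 85.5]
force: [0.6, 0.4, -0.2]
opening: 0.0689
finger_force: 0.0
```

Emit:
drive_tool:
  steps: [0, 0.2, -1, 0, 0, 0, 0, 0, -2.5, 0, 0, 0, 0, 0, -3, 0, 0, 0, 0, 0, -2.4, 0, 0, 0, 0, 0, -1, 0, 0, 0, 0, 0, 0, 0, 0, 0]
  gripper: 100

```text
time_s: 7.0
position: [0.4874, -0.1313, 0.02]
orientation: [-179.5, -0.1, 85.6]
force: [0.4, 0.0, -0.7]
opening: 0.0853
finger_force: 0.0
```

Emit:
drive_tool:
  steps: [0, 0, 0, 0, 0, 0, 0, 0, 0, 0, 0, 0, 0, 0, 0, 0, 0, 0, 0, 0, 0, 0, 0, 0]
  gripper: 70

```text
time_s: 7.5
position: [0.4882, -0.131, 0.0214]
orientation: [-179.7, -0.1, 85.7]
force: [-1.5, 0.5, 7.4]
opening: 0.061
finger_force: 65.7
```

Emit:
drive_tool:
  steps: [0.3, 0, 0, 0, 0, 0, 0.3, 0, 0, 0, 0, 0, 0.3, 0, 0, 0, 0, 0, 0.3, 0, 0, 0, 0, 0, 0.04, 0.5, 0, 0, 0, 0, 0.04, 0.5, 0, 0, 0, 0, 0.04, 0.5, 0, 0, 0, 0]

```text
time_s: 8.38
position: [0.5023, -0.1171, 0.0215]
orientation: [-179.8, 0.0, 85.7]
force: [-0.5, -6.5, 4.7]
opening: 0.0617
finger_force: 66.6
```

```bash
python3 - <<'E'
from h import *
c=shot('top'); a=c['color'][205:305,230:430]
cv2.imwrite('pics/f.png',cv2.resize(a,(800,400),interpolation=2)[:,:,::-1])
E
```

```text
(no output)
```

View pics/f.png

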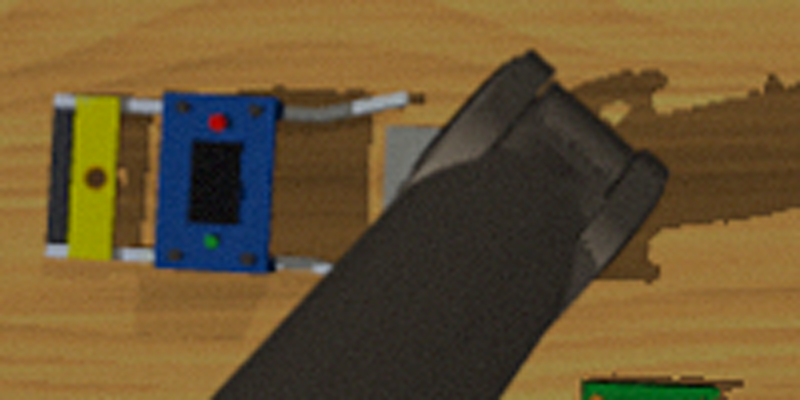

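The carriage's leading +x corner is now at (388,127), about 42 mm off the dock axis as it should be for a centred carriage. Sliding on.

Emit:
drive_tool:
  steps: [0.06, 0.75, 0, 0, 0, 0, 0.06, 0.75, 0, 0, 0, 0, 0.06, 0.75, 0, 0, 0, 0, 0.06, 0.75, 0, 0, 0, 0, 0.06, 0.75, 0, 0, 0, 0, 0.06, 0.75, 0, 0, 0, 0, 0.06, 0.75, 0, 0, 0, 0, 0.06, 0.75, 0, 0, 0, 0]

```text
time_s: 9.43
position: [0.5072, -0.0569, 0.0214]
orientation: [-179.8, -0.0, 85.7]
force: [-0.2, -6.1, 5.9]
opening: 0.0609
finger_force: 66.5
```

Emit:
drive_tool:
  steps: [0.06, 0.75, 0, 0, 0, 0, 0.06, 0.75, 0, 0, 0, 0, 0, 0, 0, 0, 0, 0]

```text
time_s: 9.8
position: [0.5086, -0.0408, 0.0214]
orientation: [-179.8, -0.1, 85.7]
force: [0.4, -1.9, 7.3]
opening: 0.0612
finger_force: 66.5
```

Emit:
drive_tool:
  steps: [0, 0, 0, 0, 0, 0, 0, 0, 0, 0, 0, 0, 0, 0, 0.5, 0, 0, 0, 0, 0, 3, 0, 0, 0, 0, 0, 5, 0, 0, 0, 0, 0, 4, 0, 0, 0]
  gripper: 100

```text
time_s: 10.55
position: [0.5071, -0.041, 0.1472]
orientation: [-179.6, -0.1, 85.7]
force: [0.8, 0.5, 0.3]
opening: 0.0856
finger_force: 0.0
```

Emit:
drive_tool:
  steps: [-0.4, -5, 0, 1.5, -0.12, 0, -0.4, -5, 0, 1.5, -0.12, 0, 0, 0, 0, 1.5, -0.12, 0, 0, 0, -3, 1.5, -0.12, 0, 0, 0, -4, 1.5, -0.12, 0, 0, 0, -4, 0, 0, 0, 0, 0, -2, 0, 0, 0, 0, 0, 0, 0, 0, 0]
  gripper: 35

```text
time_s: 11.55
position: [0.5003, -0.1168, 0.0136]
orientation: [-178.9, -41.0, 85.6]
force: [-0.1, 0.6, 0.6]
opening: 0.0299
finger_force: 0.0
```

Emit:
drive_tool:
  steps: [0.05, 0.6, 0, 0, 0, 0, 0.05, 0.6, 0, 0, 0, 0, 0.05, 0.6, 0, 0, 0, 0, 0.05, 0.6, 0, 0, 0, 0, 0.05, 0.6, 0, 0, 0, 0, 0.05, 0.6, 0, 0, 0, 0, 0.05, 0.6, 0, 0, 0, 0, 0.05, 0.6, 0, 0, 0, 0]

```text
time_s: 12.55
position: [0.5047, -0.0696, 0.0139]
orientation: [-179.0, -40.9, 85.6]
force: [0.5, -3.5, 1.3]
opening: 0.0302
finger_force: 2.0
```

Emit:
drive_tool:
  steps: [0.05, 0.6, 0, 0, 0, 0, 0.05, 0.6, 0, 0, 0, 0, 0.05, 0.6, 0, 0, 0, 0, 0.05, 0.6, 0, 0, 0, 0, 0.05, 0.6, 0, 0, 0, 0, 0.05, 0.6, 0, 0, 0, 0, 0.05, 0.6, 0, 0, 0, 0]

```text
time_s: 13.42
position: [0.5078, -0.0273, 0.0139]
orientation: [-179.0, -40.9, 85.6]
force: [-1.0, -4.8, 3.2]
opening: 0.0299
finger_force: 2.4
```

Emit:
drive_tool:
  steps: [0.05, 0.6, 0, 0, 0, 0, 0.05, 0.6, 0, 0, 0, 0, 0.05, 0.6, 0, 0, 0, 0, 0.05, 0.6, 0, 0, 0, 0, 0.05, 0.6, 0, 0, 0, 0, 0.04, 0.5, 0, 0, 0, 0, 0.03, 0.4, 0, 0, 0, 0, 0.02, 0.2, 0, 0, 0, 0]

```text
time_s: 14.42
position: [0.5109, 0.0138, 0.0138]
orientation: [-178.9, -40.9, 85.6]
force: [-1.9, -4.6, 3.2]
opening: 0.0299
finger_force: 2.4
```

Emit:
drive_tool:
  steps: [0.02, 0.2, 0, 0, 0, 0, 0.02, 0.2, 0, 0, 0, 0, 0.02, 0.2, 0, 0, 0, 0]

```text
time_s: 14.8
position: [0.5114, 0.0193, 0.0137]
orientation: [-178.9, -40.9, 85.6]
force: [-1.8, -5.0, 4.0]
opening: 0.0297
finger_force: 2.7
```

Emit:
drive_tool:
  steps: [0.02, 0.2, 0, 0, 0, 0, 0.02, 0.2, 0, 0, 0, 0, 0.01, 0.15, 0, 0, 0, 0]

```text
time_s: 15.18
position: [0.5118, 0.0249, 0.0137]
orientation: [-178.9, -40.9, 85.6]
force: [-2.6, -5.1, 2.5]
opening: 0.0301
finger_force: 2.6
```

Emit:
drive_tool:
  steps: [0.01, 0.12, 0, 0, 0, 0, 0.01, 0.12, 0, 0, 0, 0]

```text
time_s: 15.42
position: [0.512, 0.0272, 0.0137]
orientation: [-178.9, -40.9, 85.5]
force: [-2.1, -5.0, 2.4]
opening: 0.0301
finger_force: 2.6
```

Emit:
drive_tool:
  steps: [0.01, 0.1, 0, 0, 0, 0]

```text
time_s: 15.55
position: [0.5121, 0.0283, 0.0137]
orientation: [-178.9, -40.9, 85.5]
force: [-2.9, -4.7, 2.1]
opening: 0.0299
finger_force: 2.6
```

Emit:
drive_tool:
  steps: [0.01, 0.1, 0, 0, 0, 0]

```text
time_s: 15.68
position: [0.5122, 0.0293, 0.0137]
orientation: [-178.9, -40.9, 85.5]
force: [-3.1, -5.9, 2.4]
opening: 0.0298
finger_force: 2.7
```

Emit:
drive_tool:
  steps: [0.01, 0.1, 0, 0, 0, 0]

```text
time_s: 15.8
position: [0.5123, 0.0302, 0.0137]
orientation: [-178.9, -40.9, 85.5]
force: [-1.8, -5.0, 3.6]
opening: 0.0302
finger_force: 2.7
```

Emit:
drive_tool:
  steps: [0.01, 0.1, 0, 0, 0, 0]

```text
time_s: 15.92
position: [0.5123, 0.0312, 0.0136]
orientation: [-178.9, -40.9, 85.5]
force: [-2.5, -6.1, 2.9]
opening: 0.03
finger_force: 2.7
```

Emit:
drive_tool:
  steps: [0.01, 0.1, 0, 0, 0, 0]

```text
time_s: 16.05
position: [0.5124, 0.0322, 0.0136]
orientation: [-178.9, -40.9, 85.5]
force: [-3.7, -5.9, 3.9]
opening: 0.0297
finger_force: 2.7
```

Emit:
drive_tool:
  steps: [0.01, 0.1, 0, 0, 0, 0]

```text
time_s: 16.18
position: [0.5125, 0.0332, 0.0137]
orientation: [-178.9, -40.9, 85.5]
force: [-3.4, -5.7, 3.4]
opening: 0.0298
finger_force: 2.8
```

Emit:
drive_tool:
  steps: [0, 0.1, 0, 0, 0, 0]

```text
time_s: 16.3
position: [0.5125, 0.0334, 0.0136]
orientation: [-178.9, -40.8, 85.5]
force: [-4.1, -10.3, 5.4]
opening: 0.0299
finger_force: 4.8
```

Emit:
drive_tool:
  steps: [0, 0.1, 0, 0, 0, 0]

```text
time_s: 16.42
position: [0.5125, 0.0335, 0.0136]
orientation: [-178.9, -40.8, 85.5]
force: [-5.2, -11.7, 7.6]
opening: 0.0295
finger_force: 6.2
```

Emit:
drive_tool:
  steps: [0, 0.1, 0, 0, 0, 0]

```text
time_s: 16.55
position: [0.5125, 0.0336, 0.0135]
orientation: [-178.9, -40.7, 85.4]
force: [-6.5, -15.2, 9.9]
opening: 0.03
finger_force: 7.5
```

Emit:
drive_tool:
  steps: [0, 0.1, 0, 0, 0, 0]

```text
time_s: 16.68
position: [0.5126, 0.0336, 0.0135]
orientation: [-179.0, -40.6, 85.4]
force: [-6.0, -17.4, 10.8]
opening: 0.0299
finger_force: 8.9
```

Emit:
drive_tool:
  steps: [0, 0.05, 0, 0, 0, 0, 0, 0, 0, 0, 0, 0, 0, 0, 0, 0, 0, 0, 0, 0, 0, 0, 0, 0, 0, 0, 0, 0, 0, 0]

```text
time_s: 17.3
position: [0.5126, 0.0336, 0.0136]
orientation: [-179.0, -40.6, 85.4]
force: [-6.3, -16.6, 9.7]
opening: 0.0297
finger_force: 8.6
```

Emit:
drive_tool:
  steps: [0, -0.4, 0, 0, 0, 0, 0, -1, 0, 0, 0, 0, 0, -3, 0, 0, 0, 0, 0, -4, 1, 0, 0, 0, 0, -3, 4, -1, 0.08, 0, 0, 0, 5, -1.5, 0.12, 0, 0, 0, 5, -1.5, 0.12, 0, 0, 0, 0, -1.5, 0.12, 0]

```text
time_s: 18.3
position: [0.516, -0.0765, 0.1678]
orientation: [-179.4, -7.7, 85.6]
force: [-0.1, 0.3, -0.7]
opening: 0.0298
finger_force: 0.0
```

```bash
python3 - <<'E'
from h import *
t=shot('top'); s=shot('scene'); np.savez('t1.npz',**t); np.savez('s1.npz',**s)
a=t['color'][215:285,185:345]; b=s['color'][230:370,300:490]
A=cv2.resize(a,(640,280),interpolation=2); B=cv2.resize(b,(428,315),interpolation=2)
o=np.zeros((600,640,3),np.uint8); o[:280]=A; o[285:,:428]=B; cv2.imwrite('pics/g.png',o[:,:,::-1])
E
```

```text
(no output)
```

View pics/g.png

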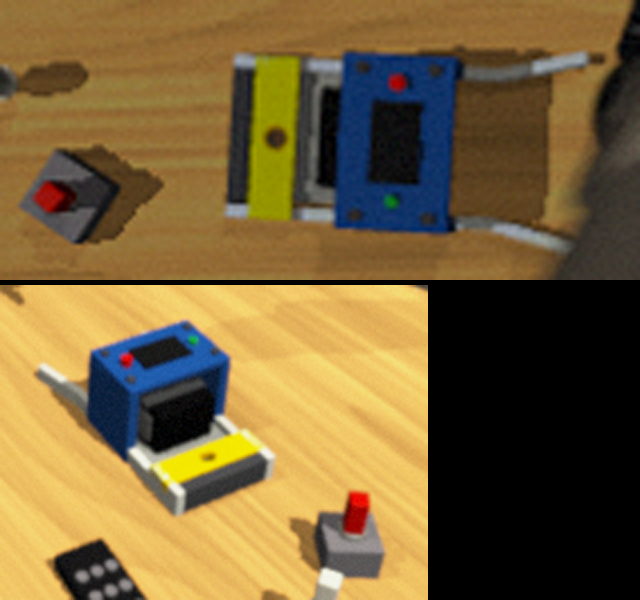

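The transformer is under the bridge, with its front edge at about (320,140) in the crop and the bar over the tongue. The pin's grip is at about (54,197), aligned with its stand.

```bash
python3 - <<'E'
from h import *
t=dict(np.load('t1.npz')); s=dict(np.load('s1.npz'))
u=np.array([.077,.997]); H=np.array([.521,.1412])
f=lambda p:(np.array(p)+.5)/4-.5+np.array([185,215])
for n,p,z in(('trafo front',[[320,140]],.058),('plate/post',[[276,138]],.025)):
    w=onplane(t,f(p),z)[0,:2]; print(n,w.round(4),(1000*(w-H)@u+82).round(1))
def red(c,x0,y0,x1,y1,thr):
    r=c['color'].astype(int); m=(r[...,0]-np.maximum(r[...,1],r[...,2])>thr); o=np.zeros_like(m); o[y0:y1,x0:x1]=m[y0:y1,x0:x1]; return o
m=red(t,180,250,215,280,50); v,uu=np.nonzero(m); w=t['color'][v,uu,0].astype(float)
for th in(50,80,100,130):
    k=w>th; print('top',th,k.sum(),uu[k].mean().round(2),v[k].mean().round(2),onplane(t,[[uu[k].mean(),v[k].mean()]],.066)[0].round(4))
m=red(s,430,300,490,370,50); v,uu=np.nonzero(m); print('scene rows',v.min(),v.max())
# axis: per-row centre ray ; intersect top-silhouette vertical mid plane
print('scene centroid at z=.051',onplane(s,[[uu.mean(),v.mean()]],.051)[0].round(4))
o,d=rays(s,[[uu.mean(),v.mean()]]);o2,d2=rays(t,[[196.9,264.1]])
print('scene ray dir',d.round(3), o.round(3))
# dark hole centroid in yellow, both views
for c,roi in((t,(243,222,265,278)),(s,(345,280,440,345))):
    x0,y0,x1,y1=roi; h=cv2.cvtColor(c['color'],cv2.COLOR_RGB2HSV)[y0:y1,x0:x1]
    y=cv2.inRange(h,(22,130,110),(34,255,255)); fill=np.zeros_like(y); cn=cv2.findContours(y,0,2)[0]; b=max(cn,key=cv2.contourArea); cv2.drawContours(fill,[b],-1,255,-1)
    fill=cv2.erode(fill,np.ones((3,3))); val=h[...,2].astype(float); med=np.median(val[fill>0]); W=np.clip(med-20-val,0,None)*(fill>0)
    yy,xx=np.mgrid[y0:y1,x0:x1]; p=[(W*xx).sum()/W.sum(),(W*yy).sum()/W.sum()]; print('hole',np.round(p,2),onplane(c,[p],.025)[0].round(4),onplane(c,[p],.023)[0].round(4),W.max())
E
```

```text
trafo front [0.5174 0.1077] 48.3
plate/post [0.5202 0.1404] 81.2
top 50 44 196.95 263.68 [0.4864 0.2766 0.066 ]
top 80 40 196.62 263.6 [0.4866 0.2774 0.066 ]
top 100 36 196.47 263.72 [0.4863 0.2778 0.066 ]
top 130 29 196.41 263.97 [0.4857 0.278  0.066 ]
scene rows 300 369
scene centroid at z=.051 [0.4789 0.2817 0.051 ]
scene ray dir [[-0.657 -0.43  -0.722]] [1.007 0.627 0.632]
hole [253.4  249.15] [0.5201 0.141  0.025 ] [0.5202 0.1413 0.023 ] 85.0
hole [391.56 306.71] [0.5243 0.1426 0.025 ] [0.5227 0.141  0.023 ] 84.0
```

Emit:
drive_tool:
  steps: [-1, 5.5, 0, -1.3, 0.1, 0, -1, 6, 0, 0, 0, -1, 0, 6, 0, 0, 0, -1, 0, 6, 0, 0, 0, -1, 0, 6, 0, 0, 0, -1, 0, 4.5, 0, 0, 0, -1.1, 0, 0, 0, 0, 0, 0]
  gripper: 60

```text
time_s: 19.27
position: [0.494, 0.2574, 0.162]
orientation: [-178.5, -1.4, 55.3]
force: [-0.2, 0.4, -0.9]
opening: 0.0512
finger_force: 0.0
```

Emit:
drive_tool:
  steps: [-0.8, 1.9, -3, -0.33, -0.07, 0, 0, 0, -3, 0, 0, 0, 0, 0, -3, 0, 0, 0, 0, 0, -2.2, 0, 0, 0, 0, 0, 0, 0, 0, 0]

```text
time_s: 19.9
position: [0.4865, 0.2707, 0.0501]
orientation: [180.0, 0.1, 54.9]
force: [0.7, -0.2, -0.1]
opening: 0.0512
finger_force: 0.0
```

```bash
python3 - <<'E'
from h import *
t=dict(np.load('t1.npz')); u=np.array([.077,.997]); H=np.array([.5205,.1411])
g=t['color'].astype(float).mean(2)
# plate/trafo edges along each row between bar and bridge, at columns 256..272
for v in (240,244,248,252,256,260): print(v,g[v,252:274].round(0).astype(int))
e=cv2.resize(cv2.imread('pics/e.png'),(200,100),interpolation=cv2.INTER_AREA).astype(float).mean(2)
for v in (252,256,260): print('e',v,[int(x) for x in e[v-205,330-230:360-230]])
for c in (262,263,264,265,266,267): print(c,[(1000*(onplane(t,[[c,250]],z)[0,:2]-H)@u+82).round(1) for z in(.012,.058)])
print(status.get_obs()['position'])
E
```

```text
240 [ 97  99  98  99  99 101  92  73  54  56  56  89  87  29   6  11   1  15
  47  60  58  52]
244 [ 97  98  97  99 101 103  87  67  57  58  59  92  85  12   4   4  10  26
  47  58  53  59]
248 [ 39  40  46  49  73 101  84  56  61  64  55  80  68  10   7   4  16  42
  54  54  58  53]
252 [ 87  80  74  89 100 103  77  47  59  54  79 107  69   1  10   8   2  40
  57  57  58  55]
256 [ 98  98  96 100 100  93  68  52  61  58  85  94  45   0  11  13   9  40
  59  57  54  51]
260 [ 99  99  99  98 101  86  59  54  59  79 100  81  22   1   9   2  19  43
  62  58  54  55]
e 252 [104, 102, 105, 110, 109, 108, 111, 111, 114, 112, 107, 109, 108, 111, 110, 108, 107, 108, 113, 105, 89, 43, 5, 7, 11, 10, 4, 2, 18, 40]
e 256 [111, 108, 110, 110, 110, 105, 93, 80, 70, 87, 102, 107, 107, 112, 112, 111, 107, 101, 99, 99, 75, 28, 3, 2, 6, 12, 6, 7, 28, 40]
e 260 [104, 107, 110, 110, 109, 89, 67, 63, 77, 100, 99, 93, 103, 112, 114, 108, 100, 100, 99, 101, 68, 21, 4, 4, 8, 7, 3, 8, 31, 45]
262 [np.float64(61.6), np.float64(54.9)]
263 [np.float64(59.0), np.float64(52.4)]
264 [np.float64(56.4), np.float64(50.0)]
265 [np.float64(53.8), np.float64(47.5)]
266 [np.float64(51.2), np.float64(45.0)]
267 [np.float64(48.6), np.float64(42.5)]
[0.48651121 0.27069587 0.05012738]
```

Emit:
drive_tool:
  steps: [0, 0.6, 0, 0, 0, 0, 0, 0, -0.6, 0, 0, 0, 0, 0, -0.4, 0, 0, 0, 0, 0, 0, 0, 0, 0]

```text
time_s: 20.4
position: [0.487, 0.2782, 0.0414]
orientation: [179.9, -0.1, 55.0]
force: [-0.2, -0.2, 0.0]
opening: 0.0512
finger_force: 0.0
```

Emit:
drive_tool:
  steps: [0, 0, 0, 0, 0, 0, 0, 0, 0, 0, 0, 0, 0, 0, 0, 0, 0, 0, 0, 0, 0, 0, 0, 0, 0, 0, 0, 0, 0, 0]
  gripper: 5

```text
time_s: 21.02
position: [0.4875, 0.2783, 0.0418]
orientation: [179.9, -0.1, 54.9]
force: [-1.2, 0.5, 5.0]
opening: 0.0148
finger_force: 58.7
```

```bash
python3 - <<'E'
from h import *
t=dict(np.load('t1.npz')); u=np.array([.077,.997])
p=lambda c,r,z:1000*onplane(t,[[c,r]],z)[0,:2]@u
print('e: hole-front',p(337.6,258.5,.012)-p(350.4,258.5,.058), 'now', p(253.4,249.15,.025)-p(264.2,249.5,.058))
E
```

```text
e: hole-front 30.969746755237118 now 32.33780368671523
```

Emit:
drive_tool:
  steps: [0, 0, 0.5, 0, 0, 0, 0, 0, 2, 0, 0, 0, 0, 0, 2.5, 0, 0, 0, 0.7, -3, 1, 0, 0, 1.3, 0.7, -3.5, 0, 0, 0, 1.3, 1, -3.7, 0, 0, 0, 1.3, 0.9, -3.5, 0, 0, 0, 1.2, 0, 0, 0, 0, 0, 0]

```text
time_s: 22.02
position: [0.5213, 0.1375, 0.1031]
orientation: [179.8, -0.1, 85.2]
force: [-0.3, 0.5, 0.2]
opening: 0.0144
finger_force: 58.5
```

Emit:
drive_tool:
  steps: [0, 0, -1.5, 0, 0, 0, 0, 0, 0, 0, 0, 0, 0, 0, 0, 0, 0, 0]

```text
time_s: 22.4
position: [0.5199, 0.1421, 0.0861]
orientation: [179.9, -0.1, 85.6]
force: [-0.1, -0.6, -0.9]
opening: 0.0151
finger_force: 58.5
```

```bash
python3 - <<'E'
from h import *
t=shot('top'); s=shot('scene'); np.savez('t2.npz',**t); np.savez('s2.npz',**s)
b=s['color'][235:335,330:450]
cv2.imwrite('pics/h.png',cv2.resize(b,(720,600),interpolation=2)[:,:,::-1])
E
```

```text
(no output)
```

View pics/h.png

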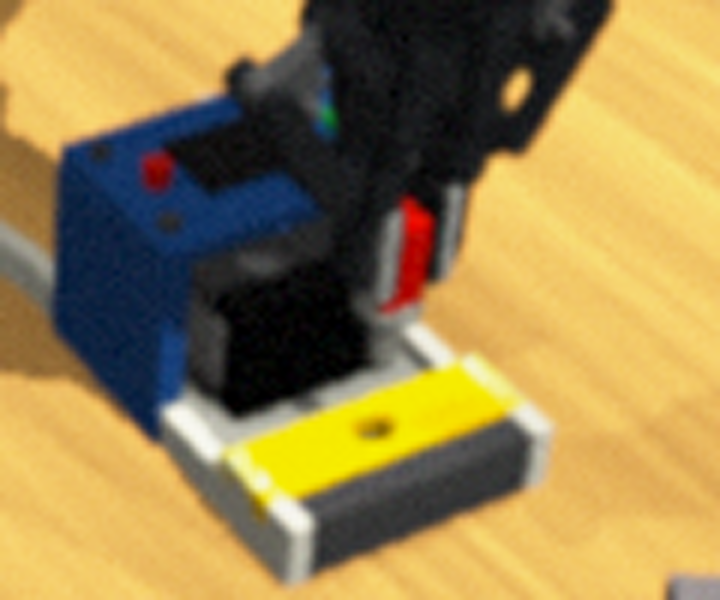

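The scene crop shows the pin held upright, with its red grip at (415,255) and collar near (395,320). The bar hole is at (375,428), and the carriage stays home.

```bash
python3 - <<'E'
from h import *
s=dict(np.load('s2.npz')); r=s['color'].astype(float)
u=np.array([.077,.997]);v=np.array([-u[1],u[0]])
T=status.get_obs()['position']; print(T)
print('spot',onplane(s,[[381.7,302]],.012)[0], )
res=[]
for row in range(271,284):
    p=r[row,392:408,0]-r[row,392:408,1:].max(1); k=p.argmax(); h=p.max()/2
    i=next(i for i in range(k,15) if p[i+1]<h); e=392+i+(p[i]-h)/(p[i]-p[i+1])
    o,d=rays(s,[[e,row]]); d=d[0]
    L=T[:2]@v+.008; k2=(L-o[:2]@v)/(d[:2]@v); q=o+d*k2; res.append([row,e,(q[:2]-T[:2])@u*1000-8,q[2]*1000])
print(np.round(res,1)); print('offset pin-TCP along dock',np.median(np.array(res)[:,2]))
for p in ([395.5,288.3],): 
    o,d=rays(s,[p]);d=d[0];L=T[:2]@v;k=(L-o[:2]@v)/(d[:2]@v);q=o+d*k;print('collar',q.round(4),((q[:2]-T[:2])@u*1000).round(1))
E
```

```text
[0.52024182 0.14183453 0.08649815]
spot [0.52170236 0.11043222 0.012     ]
[[271.  401.5  -5.6 110.8]
 [272.  401.6  -4.9 108.8]
 [273.  401.5  -4.7 106.6]
 [274.  401.6  -4.1 104.6]
 [275.  401.5  -3.9 102.4]
 [276.  401.3  -4.1  99.9]
 [277.  401.2  -4.2  97.4]
 [278.  400.9  -4.6  94.7]
 [279.  400.6  -4.9  92. ]
 [280.  400.6  -4.7  89.7]
 [281.  400.6  -4.4  87.5]
 [282.  400.3  -4.6  84.9]
 [283.  400.3  -4.4  82.6]]
offset pin-TCP along dock -4.569203619833832
collar [0.5203 0.143  0.0708] 1.2
```

Emit:
drive_tool:
  steps: [0.1, 0.1, -0.7, 0, 0, 0, 0, 0, -0.7, 0, 0, 0, 0, 0, -0.6, 0, 0, 0, 0, 0, 0, 0, 0, 0]

```text
time_s: 23.0
position: [0.5209, 0.142, 0.0659]
orientation: [179.9, -0.1, 85.5]
force: [-0.1, 0.1, -0.3]
opening: 0.015
finger_force: 58.5
```

```bash
python3 - <<'E'
from h import *
s=shot('scene'); np.savez('s3.npz',**s); print(status.get_obs()['position'])
b=s['color'][270:335,350:430]
cv2.imwrite('pics/i.png',cv2.resize(b,(720,585),interpolation=2)[:,:,::-1])
E
```

```text
[0.52110697 0.1420459  0.06623577]
```

View pics/i.png

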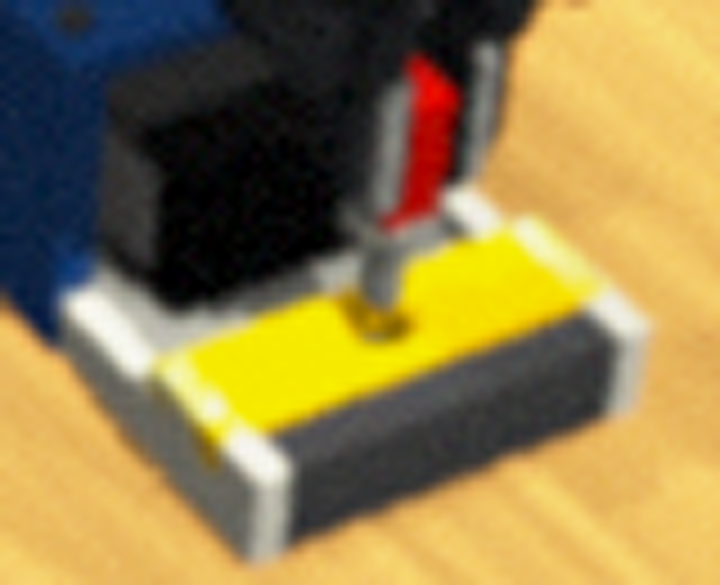

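The tip hangs just above the hole: shank centre at about (381,280) and hole at about (383,322) in the crop. It is nearly lined up.

```bash
python3 - <<'E'
from h import *
s=dict(np.load('s3.npz')); T=np.array([.5211,.142,.0662])
R=np.asarray(s['rvec']);tv=np.asarray(s['tvec']);K=s['intrinsics'];D=s['dist_coeffs']
pr=lambda P:cv2.projectPoints(np.asarray(P,float).reshape(-1,1,3),R,tv,K,D)[0].reshape(-1,2)
u=np.array([.077,.997])
for off in(-4.5,-3,-1.5,0,1.5):
    xy=T[:2]+off*u/1000
    print(off,pr([[*xy,z] for z in(.05,.044,.038,.032)]).round(1).tolist())
print('hole(.5208,.1411)',pr([[.5208,.1411,.025]]).round(1),'seen',(np.array([383,322])+.5)/9-.5+[350,270])
b=s['color'].astype(int)
for r in range(296,308): print(r,[tuple(b[r,c]) and int(b[r,c,0]-b[r,c,2]) for c in range(384,402)])
E
```

```text
-4.5 [[392.4, 295.0], [392.2, 297.4], [391.9, 299.7], [391.6, 301.9]]
-3 [[392.9, 295.5], [392.6, 297.8], [392.3, 300.1], [392.0, 302.4]]
-1.5 [[393.3, 295.9], [393.1, 298.2], [392.8, 300.6], [392.5, 302.8]]
0 [[393.8, 296.4], [393.5, 298.7], [393.2, 301.0], [392.9, 303.3]]
1.5 [[394.3, 296.8], [394.0, 299.1], [393.7, 301.5], [393.4, 303.7]]
hole(.5208,.1411) [[392.4 305.6]] seen [392.11111111 305.33333333]
296 [0, 2, 0, 2, 0, 5, 13, 14, 23, 29, 25, 19, 12, 12, 14, 32, 67, 96]
297 [0, 0, 3, 2, 10, 8, 7, 8, 11, 9, 9, 17, 23, 32, 58, 109, 171, 232]
298 [3, 1, 3, 7, 11, 10, 10, 6, 2, 6, 17, 53, 90, 109, 151, 207, 245, 246]
299 [8, 13, 9, 9, 12, 8, 4, 7, 11, 11, 49, 123, 194, 226, 244, 246, 246, 246]
300 [6, 12, 11, 12, 19, 19, 13, 6, 6, 20, 79, 198, 245, 246, 247, 246, 246, 247]
301 [9, 15, 17, 34, 51, 49, 23, 5, 6, 21, 93, 236, 247, 247, 246, 246, 246, 246]
302 [45, 67, 72, 86, 113, 101, 50, 7, 6, 28, 110, 241, 248, 246, 246, 246, 247, 246]
303 [163, 192, 189, 185, 174, 149, 92, 43, 27, 56, 160, 242, 246, 247, 247, 246, 246, 246]
304 [242, 244, 241, 227, 181, 152, 147, 124, 98, 118, 203, 233, 241, 246, 247, 247, 247, 246]
305 [246, 247, 245, 242, 210, 166, 160, 184, 166, 156, 162, 202, 235, 245, 247, 247, 246, 247]
306 [246, 246, 247, 246, 235, 196, 173, 174, 156, 138, 143, 191, 233, 246, 248, 246, 246, 246]
307 [247, 246, 247, 247, 242, 226, 159, 121, 118, 153, 179, 221, 243, 246, 247, 247, 247, 246]
```

Emit:
drive_tool:
  steps: [0.01, 0.15, -0.2, 0, 0, 0, 0, 0, -0.3, 0, 0, 0, 0, 0, -0.2, 0, 0, 0, 0, 0, 0, 0, 0, 0]

```text
time_s: 23.55
position: [0.5213, 0.1437, 0.0594]
orientation: [179.9, -0.1, 85.5]
force: [0.0, -0.2, -0.1]
opening: 0.0147
finger_force: 58.5
```

Emit:
drive_tool:
  steps: [0, 0, -0.2, 0, 0, 0, 0, 0, 0, 0, 0, 0]

```text
time_s: 23.8
position: [0.5213, 0.1437, 0.0574]
orientation: [179.9, -0.1, 85.5]
force: [-0.2, -0.1, -0.7]
opening: 0.0147
finger_force: 58.5
```

Emit:
drive_tool:
  steps: [0, 0, -0.2, 0, 0, 0, 0, 0, 0, 0, 0, 0]

```text
time_s: 24.05
position: [0.5212, 0.1436, 0.0554]
orientation: [179.9, -0.1, 85.5]
force: [-0.5, -1.2, -1.3]
opening: 0.0148
finger_force: 58.5
```

Emit:
drive_tool:
  steps: [0, 0, -0.3, 0, 0, 0, 0, 0, 0, 0, 0, 0]

```text
time_s: 24.3
position: [0.5212, 0.1436, 0.0522]
orientation: [179.9, -0.1, 85.5]
force: [0.1, -0.6, -0.7]
opening: 0.0149
finger_force: 58.5
```

Emit:
drive_tool:
  steps: [0, 0, -0.3, 0, 0, 0, 0, 0, 0, 0, 0, 0]

```text
time_s: 24.55
position: [0.5212, 0.1436, 0.0493]
orientation: [179.9, -0.1, 85.5]
force: [-0.4, -1.5, -2.2]
opening: 0.015
finger_force: 58.5
```

Emit:
drive_tool:
  steps: [0, 0, -0.3, 0, 0, 0, 0, 0, 0, 0, 0, 0]

```text
time_s: 24.8
position: [0.5212, 0.1436, 0.0463]
orientation: [179.9, -0.1, 85.5]
force: [-0.5, -0.4, -1.1]
opening: 0.0151
finger_force: 58.5
```

Entering the carriage's hole freely.

Emit:
drive_tool:
  steps: [0, 0, -0.3, 0, 0, 0, 0, 0, 0, 0, 0, 0]

```text
time_s: 25.05
position: [0.5212, 0.1436, 0.0433]
orientation: [179.9, -0.1, 85.5]
force: [-1.3, -2.7, -1.9]
opening: 0.0149
finger_force: 58.6
```

Emit:
drive_tool:
  steps: [0, 0, -0.3, 0, 0, 0, 0, 0, 0, 0, 0, 0]

```text
time_s: 25.3
position: [0.5212, 0.1436, 0.0403]
orientation: [179.9, -0.1, 85.5]
force: [-0.4, -1.7, -1.8]
opening: 0.0147
finger_force: 58.5
```

Emit:
drive_tool:
  steps: [0, 0, -0.2, 0, 0, 0, 0, 0, 0, 0, 0, 0]

```text
time_s: 25.55
position: [0.5213, 0.1436, 0.0384]
orientation: [179.9, -0.1, 85.5]
force: [-1.3, -2.9, -1.3]
opening: 0.0147
finger_force: 58.5
```

Emit:
drive_tool:
  steps: [0, 0, -0.15, 0, 0, 0, 0, 0, 0, 0, 0, 0]

```text
time_s: 25.8
position: [0.5213, 0.1436, 0.0369]
orientation: [179.9, -0.1, 85.5]
force: [-0.1, -1.7, -1.7]
opening: 0.015
finger_force: 58.6
```

Emit:
drive_tool:
  steps: [0, 0, -0.1, 0, 0, 0, 0, 0, 0, 0, 0, 0]

```text
time_s: 26.05
position: [0.5214, 0.1436, 0.0368]
orientation: [179.9, -0.1, 85.5]
force: [-4.1, -3.4, 9.6]
opening: 0.0146
finger_force: 60.1
```

Emit:
drive_tool:
  steps: [0, 0, -0.1, 0, 0, 0, 0, 0, 0, 0, 0, 0]

```text
time_s: 26.3
position: [0.5214, 0.1437, 0.0367]
orientation: [179.9, -0.2, 85.5]
force: [-7.4, -3.3, 22.6]
opening: 0.0149
finger_force: 61.8
```

Emit:
drive_tool:
  steps: [0, 0, 0.12, 0, 0, 0]

```text
time_s: 26.42
position: [0.5214, 0.1436, 0.0368]
orientation: [179.9, -0.1, 85.5]
force: [-0.6, -2.5, -2.8]
opening: 0.0149
finger_force: 58.4
```

Emit:
drive_tool:
  steps: [0, 0, 0, 0, 0, 0, 0, 0, 0, 0, 0, 0, 0, 0, 0, 0, 0, 0]
  gripper: 50

```text
time_s: 26.8
position: [0.5216, 0.1442, 0.0362]
orientation: [179.9, -0.1, 85.6]
force: [0.1, 0.4, 0.1]
opening: 0.0431
finger_force: 0.0
```

Emit:
drive_tool:
  steps: [0, 0, 1, 0, 0, 0, 0, 0, 3, 0, 0, 0, 0, 0, 5, 0, 0, 0, 0, 0, 5, 0, 0, 0, -1, 5, 3, 0, 0, 0, -1, 6, 0, 0, 0, 0, -2, 6, 0, 0, 0, 0, -2, 5, 0, 0, 0, 0]

```text
time_s: 27.8
position: [0.4607, 0.3656, 0.207]
orientation: [179.9, -0.1, 85.6]
force: [1.2, 0.5, 0.5]
opening: 0.0427
finger_force: 0.0
```

```bash
python3 - <<'E'
from h import *
s=shot('scene'); r=s['color'].astype(int); t=shot('top')
m=((r[...,0]-r[...,1:].max(2))>80).astype(np.uint8); m[:240]=0;m[330:]=0;m[:,:350]=0;m[:,450:]=0
P=cloud(s)
n,l,st,ce=cv2.connectedComponentsWithStats(m)
for i in range(1,n):
    if st[i,4]>8:
        q=P[l==i]; print(ce[i].round(1),st[i],np.nanmedian(q,0).round(3),np.nanmax(q,0).round(3))
g=t['color'].astype(float).mean(2); print(g[248,258:272].round(),g[256,258:272].round()); print(status.get_obs()['force'])
b=t['color'].astype(int); k=(b[...,0]-b[...,1:].max(2)>50); k[:215]=0;k[285:]=0;k[:,:190]=0;k[:,268:]=0; v,u=np.nonzero(k); print(k.sum(),onplane(t,[[u.mean(),v.mean()]],.063))
E
```

```text
[356.  262.5] [354 260   5   6  24] [0.551 0.055 0.09 ] [0.557 0.062 0.092]
[392.7 296.9] [388 289  10  18 131] [0.528 0.146 0.054] [0.532 0.151 0.065]
[47. 51. 53. 53. 46. 50. 28.  0.  1.  0.  1. 19. 24. 25.] [52. 51. 58. 52. 51. 38. 24.  4.  4.  4.  1. 21. 30. 28.]
[-0.22714252 -0.7103765  -0.51003748]
36 [[0.52116383 0.14167135 0.063     ]]
```

```bash
python3 -c "
from bench import workorder; print(workorder.close_job())"
```

```text
the job is handed in; nothing more can be done
None
```

The carriage is home in the dock and was pressed at the end stop, with about 17 N at the wrist for about half a second. The red-handled pin is fully down through the bar and the carriage, the gripper has let go and is clear, and the job was handed in at about 28 s.

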